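# Nip the bound book in the screw press

## Robot

A 6-joint arm with a two-finger parallel gripper is mounted at the origin on the work surface. World frame = base frame: x ahead of the robot, y to its left, z up, the work surface at z = 0. Lengths are in mm, angles in degrees, forces in N, time in s.
With the tool pointing down it reaches from about 350 to 775 mm from the base axis. Payload 5.5 kg.
Tool frame: the origin (TCP) lies midway between the tips of the shut fingers; the grasp point (between the pads) lies 19 mm behind it; z points along the fingers, y is the direction in which the jaws open and shut (so a half turn about z gives the same grasp; the last joint's range is limited). The gripper opens to 85 mm and grips with 20 to 120 N. Pads are 22 mm wide; open, the fingers measure 114 mm over their backs; the gripper's body (76 mm by 85 mm) begins 54 mm behind the grasp point. The pads swing forward as they close: fully open they stand 13 mm farther back than shut.
Start: joints at [-75.206, 17.945, 2.641, 74.691, 0, 82.002], TCP at [222.75, -530.148, 210.623] pointing down, gripper open.
Joint ranges: [-158.12, 158.12], [-49.38, 96.58], [-58.88, 72.47], [-126.05, 133.96], [-84.25, 85.87], [-180, 180]. Speed limits (degrees/s): [147.25, 147.25, 180, 180, 180, 180].

## Interface

Orientations are given as a 3x3 rotation matrix whose columns are the frame's x, y, z axes.
In Python, from workcell import monitor, optics, robot gives the robot as it stands. The module is installed in compiled form; this text tells all that it offers.
- The arm moves only by the tool servo_tool, never from a script. Its argument "commands" is a list of rows, each an object of numbers: "x", "y", "z": the shift along the tool's x, y, z in m; "roll": the turn about the tool's z in degrees; "gripper": the closure in counts, from 0 (fully open) to 255 (shut). In form: [{"x": .., "y": .., "z": .., "roll": .., "gripper": ..}, ...]. A call has 1 to 20 rows; each row is the pose to reach, as a shift and turn from the pose commanded when the call began, along the tool's axes at that moment; what a row does not reach only later rows make up. A row lasts 1/12 s, in which the tool goes at most 41.7 mm and 7.16 degrees, less where a joint would pass 70% of its speed; a pose out of reach is approached as far as the arm can. A call with a gripper value outside its range is refused whole. The fingers move at their own pace and stop on an object; the grip force is fixed at half the most. Time passes only in rows, so rows that repeat a pose let the fingers close. It gives the time, the measured TCP pose, the force and the opening at its end, in the units of the state.
- monitor.read_state(): the state, without advancing time (a new reading comes with each control period).
- optics.snapshot(name): name is "scene" or "top" or "wrist"; returns the picture (384x512x3 uint8, blue, green, red); there is no depth.
- optics.camera_model(name): a dict with "K" (3x3 intrinsics, pixels), "dist" ([k1, k2, p1, p2, k3] as OpenCV has them; the pictures are not rectified), "cam_to_world" (4x4, takes a point from camera to world coordinates). Camera axes: x right, y down, z forward; pixel columns grow to the right and rows downward; lengths in mm; the calibration is good to about 2 mm. A picture is of the moment at which its call begins: read the wrist's pose just before it. camera_model takes no time and is no camera call; for the wrist camera it gives the pose at the moment of the call.
- robot.job_done(): hands the job in, once; it reports no verdict.
The state is a dict: "t": time; "joints": joint angles; "joint_velocities": joint speeds; "tau": joint torques, N m; "eef_pos": TCP position; "tool_rot": TCP orientation; "ft_force": force on the tool from outside, world axes, zero at the start; "wrist_torque": the same for the moment, N m; "opening": finger opening in mm.
Only numpy, scipy, OpenCV 4.12 (cv2) and the standard library are available. Lean on these libraries where they do the work, as an engineer would, in place of code of your own. Each camera call takes 0.05 s, during which the arm holds its last target.

## Task

Two alike small book presses stand on the bindery table, and one of them has a freshly covered book lying under its raised jaw. Turn the crank of that press clockwise (seen from above) until its jaw has come down and grips the book tightly, then let go of the crank. Leave the empty press and its crank as they are, and keep the book where it lies in the press.

Things in the scene. Friction and masses are not known exactly. Their poses are not given: they have to be found in the camera images.
- book: Cream paper-covered book lying flat in one of the two presses, 185 x 125 mm, 30 mm thick, stiff, 0.3 to 0.5 kg; it juts out about 27 mm from under the jaw on both open sides. Origin: centre of its underside, on the press base 18 mm above the table; z up, x along its length.
- press: The press that holds the book, fixed to the table: grey base 200 x 250 mm, round steel columns either side, crossbar 50 x 250 mm with its top 180 mm above the table (column nuts to 188 mm), crank on top. Origin: centre of the base's underside, right below the upright crank axis; y along the crossbar. The crank starts anywhere within about half a turn.
- press_jaw: Its upper jaw, a steel plate 130 x 165 x 16 mm. Clockwise cranking slides it straight down, 30 mm a full turn; it stays where left. Origin: centre of its underside, on the crank axis. It starts 11 to 26 mm above the book (2.4 to 5.5 rad of cranking). Once on the book the crank resists firmly; some 12 N at the knob then makes it tight.
- press_knob (a point): Middle of its crank's upright wooden knob, 26 mm across, 50 mm high (202 to 252 mm above the table), on a steel arm 20 mm wide, top 201 mm (hub 206 mm) above the table. It goes round the crank axis in a level circle of 70 mm radius, turning with 4 N (8 N if fast) until the jaw meets the book. It spins freely on its pin, so the hand holding it need not turn.
- spare_knob (a point): Middle of the same knob on the other press, alike in every respect but empty; to be left alone.
Mind the look-alikes: they are no part of the job. Leave any brown or orange look-alike of the book alone.

How it is judged:
By the outcome, as a careful person would: the job done as asked, in the order asked, and still so for the second after the job is handed in, with the robot touching nothing.
It also fails if it takes over 48 s, if anything falls off the work surface, if the arm or the gripper's body presses on something with over 40 N, if the wrist force passes 120 N, or if a joint passes its speed limit or range.

## Working session

There is one attempt and no reset: what is moved stays moved. The work goes in short steps, Python scripts to look and compute and a tool call to move; the robot and the scene stay as the last step left them, time stands still between calls to the robot, and variables do not carry over. Pictures are saved under pics/ and viewed, and the job is handed in when it is done.

Besides the shell and the picture viewer there is one more tool, called after "Call:" by a JSON object that holds its "op" and its "data", one argument or row to a line. servo_tool: Moves the arm, as the interface text tells. Its arguments: {"type":"object","properties":{"commands":{"type":"array"}},"required":["commands"]}

```bash
mkdir -p pics; cat > h.py <<'E'
import numpy as np, cv2
from workcell import monitor, optics, robot
def snap(n,f):
    im=optics.snapshot(n); cv2.imwrite('pics/'+f,im); return im
def proj(n,P,C=None):
    C=C or optics.camera_model(n); T=np.linalg.inv(np.array(C['cam_to_world']))
    return cv2.projectPoints(np.array(P,float).reshape(-1,3),cv2.Rodrigues(T[:3,:3])[0],T[:3,3],np.array(C['K']),np.array(C['dist'],float))[0].reshape(-1,2)
def unproj(n,uv,z,C=None):
    C=C or optics.camera_model(n); M=np.array(C['cam_to_world'])
    p=cv2.undistortPoints(np.array(uv,float).reshape(-1,1,2),np.array(C['K']),np.array(C['dist'],float)).reshape(-1,2)
    d=np.c_[p,np.ones(len(p))]@M[:3,:3].T; o=M[:3,3]
    return o+d*((z-o[2])/d[:,2])[:,None]
E
python3 - <<'E'
from h import *
s=monitor.read_state(); print(s['t'],s['tool_rot'],s['ft_force'])
a=snap('scene','s0.png');b=snap('top','t0.png')
for n in('scene','top'): print(np.round(optics.camera_model(n)['cam_to_world'],2))
E
```

```text
0.0 [[ 9.21929887e-01  3.87356520e-01 -4.57878450e-04]
 [ 3.87356690e-01 -9.21928150e-01  1.81163567e-03]
 [ 2.79617857e-04 -1.84756335e-03 -9.99998254e-01]] [-0.41598568 -0.34697844  0.7702113 ]
[[-3.50000e-01  6.40000e-01 -6.80000e-01  1.07063e+03]
 [ 9.40000e-01  2.60000e-01 -2.40000e-01  2.28690e+02]
 [ 2.00000e-02 -7.20000e-01 -6.90000e-01  7.98990e+02]
 [ 0.00000e+00  0.00000e+00  0.00000e+00  1.00000e+00]]
[[-0.0000e+00 -1.0000e+00  6.0000e-02  3.9154e+02]
 [-1.0000e+00  0.0000e+00  0.0000e+00  6.8500e+00]
 [-0.0000e+00 -6.0000e-02 -1.0000e+00  9.7597e+02]
 [ 0.0000e+00  0.0000e+00  0.0000e+00  1.0000e+00]]
```

View pics/s0.png

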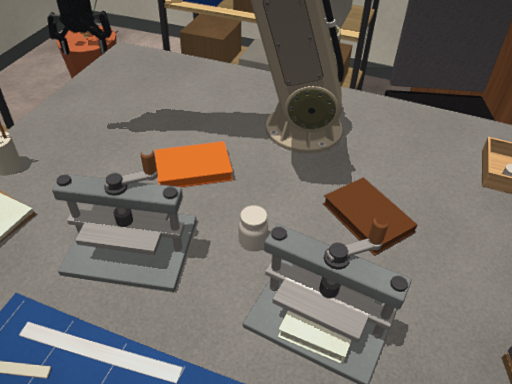

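View pics/t0.png

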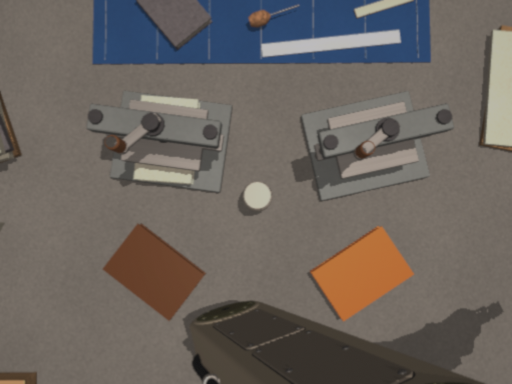

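The scene view shows two presses. The one at the right (hub 338,253; knob 379,230) has cream paper under its jaw at (315,337). In the top view this is the left press, with its hub at (151,125), knob at (117,145) and cream edges at (170,101) and (163,176).

Look-alikes:
- The empty press: top hub (390,127), knob (366,150).
- The brown book: top (154,271).
- The orange book: top (361,272).

I choose the left press in the top view and will check it in a crop.

```bash
python3 - <<'E'
from h import *
b=cv2.imread('pics/t0.png');a=cv2.imread('pics/s0.png')
c=cv2.resize(b[80:200,80:240],None,fx=5,fy=5,interpolation=cv2.INTER_CUBIC)
cv2.imwrite('pics/t0c.png',c)
c=cv2.resize(a[200:384,230:430],None,fx=3.2,fy=3.2,interpolation=cv2.INTER_CUBIC)
cv2.imwrite('pics/s0c.png',c)
E
```

```text
(no output)
```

View pics/t0c.png

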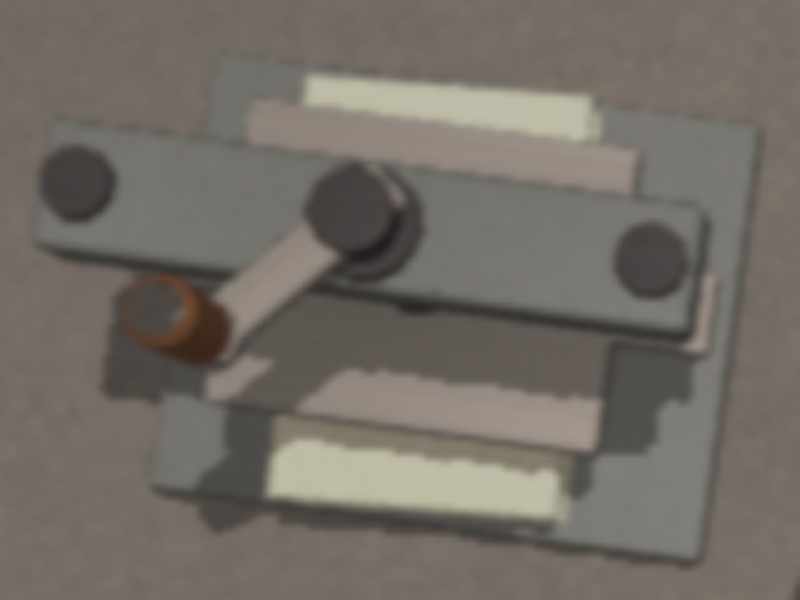

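View pics/s0c.png

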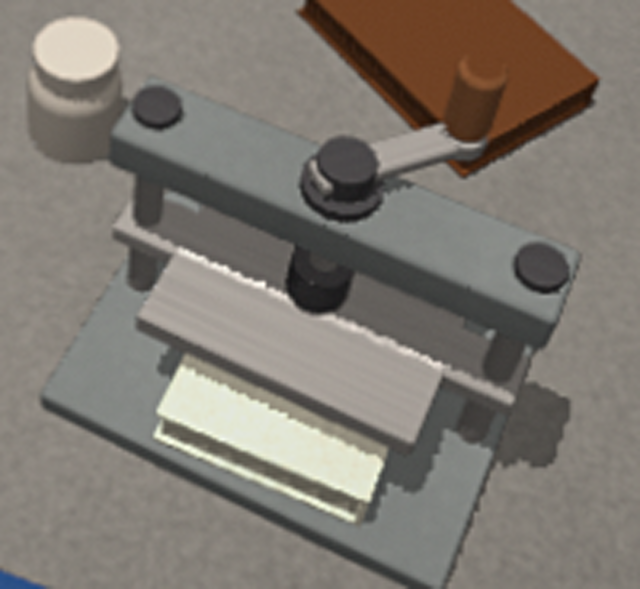

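```bash
python3 - <<'E'
from h import *
f=lambda x,y,s,ox,oy:((x+.5)/s-.5+ox,(y+.5)/s-.5+oy)
T=lambda x,y:f(x,y,5,80,80); S=lambda x,y:f(x,y,3.2,230,200)
r=lambda n,p,z:print(n,p,z,np.round(unproj(n,[p],z)[0],1))
for p,z in [((350,208),206),((155,308),252),((76,183),188),((651,261),188),((205,345),202)]: r('top',T(*p),z)
for p,z in [((347,158),206),((482,72),252),((157,105),188),((542,265),188),((468,145),202)]: r('scene',S(*p),z)
for n,p in (('top',[ (220,57),(762,127),(700,563),(152,490)]),):
  for q in p: r(n,T(*q),18)
for p in [(307,73),(592,95),(268,495),(563,520)]: r('top',T(*p),48)
print(monitor.read_state()['t'])
E
```

```text
top (149.6, 121.2) 206 [572.5 204.  206. ]
top (110.6, 141.2) 252 [527.6 258.1 252. ]
top (94.8, 116.2) 188 [586.5 310.4 188. ]
top (209.8, 131.8) 188 [556.5  97.  188. ]
top (120.6, 148.6) 202 [523.4 257.1 202. ]
scene (338.09375, 249.03125) 206 [570.8 203.7 206. ]
scene (380.28125, 222.15625) 252 [530.7 257.  252. ]
scene (278.71875, 232.46875) 188 [557.5  97.7 188. ]
scene (399.03125, 282.46875) 188 [587.2 311.  188. ]
scene (375.90625, 244.96875) 202 [535.8 261.3 202. ]
top (123.6, 91.0) 18 [686.1 311.7  18. ]
top (232.0, 105.0) 18 [653.   66.5  18. ]
top (219.6, 192.2) 18 [455.8  94.2  18. ]
top (110.0, 177.6) 18 [489.5 339.3  18. ]
top (141.0, 94.2) 48 [669.6 263.9  48. ]
top (198.0, 98.6) 48 [659.3 139.   48. ]
top (133.2, 178.6) 48 [484.  278.6  48. ]
top (192.2, 183.6) 48 [472.7 150.8  48. ]
0.1
```

```bash
python3 - <<'E'
from h import *
a=np.arctan2(557.5-586.9,-(97.3-310.7)); a=np.arctan2(*( -(586.9-557.2),(310.7-97.3)))
print('yaw',np.degrees(a))
ax=np.array([571.5,204]);R=np.array([[np.cos(a),-np.sin(a)],[np.sin(a),np.cos(a)]])
f=lambda x,y,s,ox,oy:((x+.5)/s-.5+ox,(y+.5)/s-.5+oy)
inv=lambda q,s,ox,oy:np.round(((q+.5-[ox,oy])*s-.5))
for g in(11,15,19,22,26):
    P=[list(ax+R@np.array([sx*65,sy*82.5]))+[48+g+h] for sx,sy,h in[(1,-1,0),(1,1,0),(1,-1,16),(1,1,16),(-1,1,16),(-1,-1,16)]]
    print(g,inv(proj('scene',P),3.2,230,200)[:4].tolist(),inv(proj('top',P),5,80,80)[2:].tolist())
E
```

```text
yaw -7.9232592833786395
11 [[132.0, 342.0], [404.0, 470.0], [134.0, 327.0], [409.0, 456.0]] [[643.0, 157.0], [259.0, 106.0], [212.0, 407.0], [600.0, 460.0]]
15 [[133.0, 339.0], [405.0, 466.0], [134.0, 323.0], [411.0, 452.0]] [[642.0, 155.0], [256.0, 104.0], [209.0, 406.0], [598.0, 459.0]]
19 [[133.0, 335.0], [407.0, 463.0], [134.0, 319.0], [412.0, 448.0]] [[641.0, 153.0], [253.0, 101.0], [206.0, 405.0], [597.0, 457.0]]
22 [[133.0, 332.0], [408.0, 460.0], [135.0, 316.0], [413.0, 446.0]] [[640.0, 151.0], [251.0, 99.0], [204.0, 404.0], [596.0, 457.0]]
26 [[134.0, 328.0], [409.0, 456.0], [135.0, 313.0], [415.0, 442.0]] [[639.0, 148.0], [248.0, 96.0], [201.0, 402.0], [595.0, 456.0]]
```

```bash
cat >> h.py <<'E'
def rel(P,s=None):
    s=s or monitor.read_state(); R=np.array(s['tool_rot']); return (np.array(P,float)-s['eef_pos'])@R/1000
E
python3 - <<'E'
from h import *
for P in [(222.7,-530,330),(375,-136,330),(528.5,258,330)]: print(P,np.round(rel(P),3))
E
```

```text
(222.7, -530, 330) [-0.    0.   -0.12]
(375, -136, 330) [ 0.293 -0.304 -0.12 ]
(528.5, 258, 330) [ 0.587 -0.608 -0.119]
```

Call:
{"op": "servo_tool", "data": {
  "commands": [
    {"x": 0, "y": 0, "z": -0.04, "roll": -3, "gripper": 0},
    {"x": 0, "y": 0, "z": -0.08, "roll": -10, "gripper": 0},
    {"x": 0.01, "y": -0.01, "z": -0.12, "roll": -17, "gripper": 0},
    {"x": 0.03, "y": -0.03, "z": -0.12, "roll": -24, "gripper": 0},
    {"x": 0.05, "y": -0.05, "z": -0.12, "roll": -31, "gripper": 0},
    {"x": 0.07, "y": -0.07, "z": -0.12, "roll": -38, "gripper": 0},
    {"x": 0.09, "y": -0.09, "z": -0.12, "roll": -45, "gripper": 0},
    {"x": 0.11, "y": -0.11, "z": -0.12, "roll": -52, "gripper": 0},
    {"x": 0.13, "y": -0.13, "z": -0.12, "roll": -59, "gripper": 0},
    {"x": 0.15, "y": -0.155, "z": -0.12, "roll": -66, "gripper": 0},
    {"x": 0.17, "y": -0.175, "z": -0.12, "roll": -73, "gripper": 0},
    {"x": 0.19, "y": -0.195, "z": -0.12, "roll": -80, "gripper": 0},
    {"x": 0.21, "y": -0.215, "z": -0.12, "roll": -87, "gripper": 0},
    {"x": 0.23, "y": -0.235, "z": -0.12, "roll": -94, "gripper": 0},
    {"x": 0.25, "y": -0.26, "z": -0.12, "roll": -101, "gripper": 0},
    {"x": 0.27, "y": -0.28, "z": -0.12, "roll": -108, "gripper": 0},
    {"x": 0.29, "y": -0.3, "z": -0.12, "roll": -115, "gripper": 0},
    {"x": 0.31, "y": -0.32, "z": -0.12, "roll": -122, "gripper": 0},
    {"x": 0.33, "y": -0.34, "z": -0.12, "roll": -129, "gripper": 0},
    {"x": 0.35, "y": -0.36, "z": -0.12, "roll": -136, "gripper": 0}
  ]
}}

```text
t: 1.77
eef_pos: [406.0, -61.2, 330.4]
tool_rot: [[-0.934, 0.356, -0.0], [0.356, 0.934, 0.0], [0.0, -0.0, -1.0]]
ft_force: [1.5, 0.0, 0.5]
opening: 85.5
```

```bash
python3 - <<'E'
from h import *
s=monitor.read_state()
print(s['t'],np.round(s['joints'],1),np.round(s['tool_rot'],3).tolist(),s['eef_pos'])
for P in [(528.5,258,330),(528.5,258,300)]: print(P,np.round(rel(P),4))
E
```

```text
1.7667 [-19.8  -0.9  -3.1  87.9  -0.    1.1] [[-0.934, 0.356, -0.0], [0.356, 0.934, 0.0], [0.0, -0.0, -1.0]] [406.00687095 -61.1693369  330.35888881]
(528.5, 258, 330) [-8.000e-04  3.419e-01  3.000e-04]
(528.5, 258, 300) [-0.0008  0.3419  0.0303]
```

Call:
{"op": "servo_tool", "data": {
  "commands": [
    {"x": 0, "y": 0.025, "z": 0, "roll": -5, "gripper": 0},
    {"x": 0, "y": 0.055, "z": 0, "roll": -10, "gripper": 0},
    {"x": 0, "y": 0.085, "z": 0, "roll": -15, "gripper": 0},
    {"x": 0, "y": 0.115, "z": 0, "roll": -21, "gripper": 0},
    {"x": 0, "y": 0.145, "z": 0, "roll": -21, "gripper": 0},
    {"x": 0, "y": 0.175, "z": 0, "roll": -21, "gripper": 0},
    {"x": 0, "y": 0.205, "z": 0, "roll": -21, "gripper": 0},
    {"x": 0, "y": 0.235, "z": 0, "roll": -21, "gripper": 0},
    {"x": 0, "y": 0.265, "z": 0, "roll": -21, "gripper": 0},
    {"x": 0, "y": 0.295, "z": 0, "roll": -21, "gripper": 0},
    {"x": 0, "y": 0.325, "z": 0, "roll": -21, "gripper": 0},
    {"x": -0.001, "y": 0.342, "z": 0, "roll": -21, "gripper": 0},
    {"x": -0.001, "y": 0.342, "z": 0, "roll": -21, "gripper": 0},
    {"x": -0.001, "y": 0.342, "z": 0, "roll": -21, "gripper": 0}
  ]
}}

```text
t: 2.93
eef_pos: [530.4, 256.5, 329.3]
tool_rot: [[-1.0, 0.002, -0.002], [0.002, 1.0, -0.001], [0.002, -0.001, -1.0]]
ft_force: [-0.6, -0.1, 0.8]
opening: 85.4
```

```bash
python3 - <<'E'
from h import *
s=monitor.read_state()
print(s['t'],np.round(s['joints'],1),np.round(s['tool_rot'],3).tolist(),s['eef_pos'],s['ft_force'])
C=optics.camera_model('wrist'); im=snap('wrist','w1.png')
np.save('w1.npy',C,allow_pickle=True)
print(proj('wrist',[(528.5,258,252),(571.5,204,206),s['eef_pos']],C),np.round(C['cam_to_world'],2))
E
```

```text
2.9333 [18.  20.  22.1 92.2 -0.  18.1] [[-1.0, 0.002, -0.002], [0.002, 1.0, -0.001], [0.002, -0.001, -1.0]] [530.41297943 256.48268928 329.33936827] [-0.64236558 -0.06130274  0.82848282]
[[257.64291184 190.43484514]
 [209.50857728 216.61413135]
 [255.60496955 225.07236588]] [[ 0.0000e+00  9.6000e-01  2.7000e-01  4.6267e+02]
 [ 1.0000e+00 -0.0000e+00 -0.0000e+00  2.5745e+02]
 [-0.0000e+00  2.7000e-01 -9.6000e-01  4.9206e+02]
 [ 0.0000e+00  0.0000e+00  0.0000e+00  1.0000e+00]]
```

View pics/w1.png

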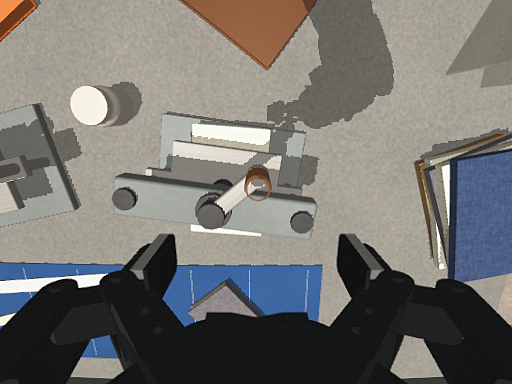

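```bash
python3 - <<'E'
from h import *
a=cv2.imread('pics/w1.png')
cv2.imwrite('pics/w1c.png',cv2.resize(a[150:250,180:310],None,fx=6,fy=6,interpolation=cv2.INTER_CUBIC))
E
```

```text
(no output)
```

View pics/w1c.png

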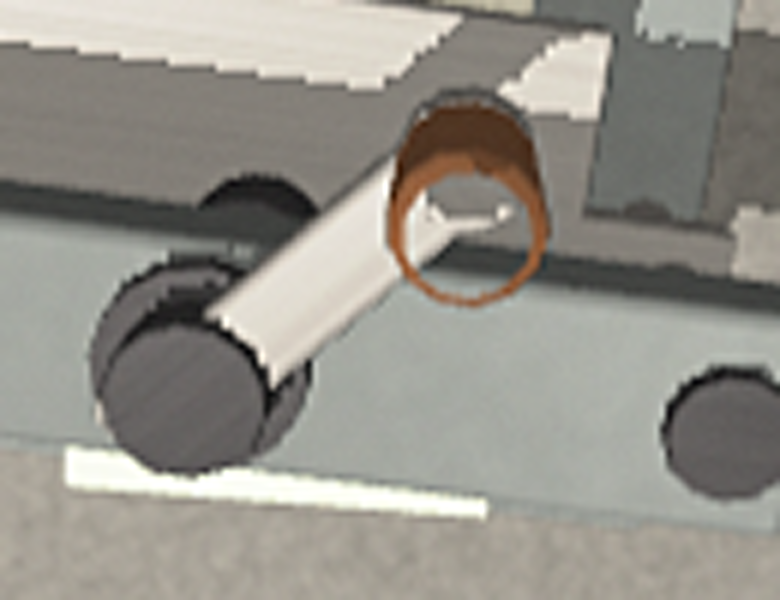

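```bash
python3 - <<'E'
from h import *
C=np.load('w1.npy',allow_pickle=True).item()
for p,z in [((468,228),252),((187,395),206),((735,434),188)]: 
  print(unproj('wrist',[((p[0]+.5)/6-.5+180,(p[1]+.5)/6-.5+150)],z,C))
for P in [(531,257.5,330),(531,257.5,211)]: print(np.round(rel(P),4))
E
```

```text
[[525.80030344 257.94892218 252.        ]]
[[570.06827795 205.46831801 206.        ]]
[[585.32881706 311.43471919 188.        ]]
[-0.0008  0.0018 -0.0002]
[-0.0009  0.0019  0.1188]
```

Call:
{"op": "servo_tool", "data": {
  "commands": [
    {"x": 0.003, "y": 0.0025, "z": 0.02, "roll": 0, "gripper": 0},
    {"x": 0.003, "y": 0.0025, "z": 0.04, "roll": 0, "gripper": 0},
    {"x": 0.003, "y": 0.0025, "z": 0.06, "roll": 0, "gripper": 0},
    {"x": 0.003, "y": 0.0025, "z": 0.08, "roll": 0, "gripper": 0},
    {"x": 0.003, "y": 0.0025, "z": 0.1, "roll": 0, "gripper": 0},
    {"x": 0.003, "y": 0.0025, "z": 0.117, "roll": 0, "gripper": 0},
    {"x": 0.003, "y": 0.0025, "z": 0.117, "roll": 0, "gripper": 0},
    {"x": 0.003, "y": 0.0025, "z": 0.117, "roll": 0, "gripper": 0}
  ]
}}

```text
t: 3.65
eef_pos: [526.7, 257.0, 213.4]
tool_rot: [[-1.0, 0.005, -0.002], [0.005, 1.0, -0.001], [0.002, -0.001, -1.0]]
ft_force: [0.8, 0.6, 1.2]
opening: 85.4
```

Call:
{"op": "servo_tool", "data": {
  "commands": [
    {"x": 0, "y": 0, "z": 0, "roll": 0, "gripper": 80},
    {"x": 0, "y": 0, "z": 0, "roll": 0, "gripper": 120},
    {"x": 0, "y": 0, "z": 0, "roll": 0, "gripper": 160},
    {"x": 0, "y": 0, "z": 0, "roll": 0, "gripper": 200},
    {"x": 0, "y": 0, "z": 0, "roll": 0, "gripper": 255},
    {"x": 0, "y": 0, "z": 0, "roll": 0, "gripper": 255},
    {"x": 0, "y": 0, "z": 0, "roll": 0, "gripper": 255},
    {"x": 0, "y": 0, "z": 0, "roll": 0, "gripper": 255},
    {"x": 0, "y": 0, "z": 0, "roll": 0, "gripper": 255}
  ]
}}

```text
t: 4.4
eef_pos: [528.2, 257.9, 214.7]
tool_rot: [[-1.0, 0.004, 0.002], [0.004, 1.0, -0.001], [-0.002, -0.001, -1.0]]
ft_force: [-0.1, -2.7, 4.5]
opening: 23.4
```

```bash
python3 - <<'E'
from h import *
s=monitor.read_state()
print(s['t'],np.round(s['joints'],1),s['eef_pos'],s['ft_force'])
C=optics.camera_model('wrist'); im=snap('wrist','w2.png')
E
```

```text
4.4 [18.2 19.3  5.  75.7 -0.1 18.5] [528.20229068 257.93773031 214.68237038] [-0.12169684 -2.69601225  4.53768669]
```

View pics/w2.png

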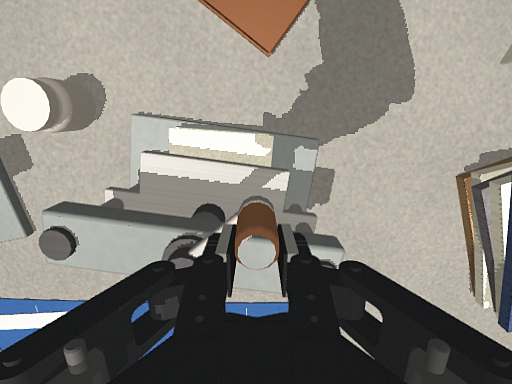

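```bash
python3 - <<'E'
from h import *
s=monitor.read_state(); p=np.array(s['eef_pos'])
for d in ([0,0,0],[0,0,19],[11,12,19],[-11,12,19],[11,-12,19],[-11,-12,19]): print(d,proj('wrist',[p+d])[0].round(1), )
print(proj('wrist',[(527.3,258.5,252)]))
a=cv2.imread('pics/w2.png')
cv2.imwrite('pics/w2c.png',cv2.resize(a[180:310,190:330],None,fx=5,fy=5,interpolation=cv2.INTER_CUBIC))
E
```

```text
[0, 0, 0] [255.6 225.1]
[0, 0, 19] [255.5 237.9]
[11, 12, 19] [276.  254.9]
[-11, 12, 19] [276.6 220.1]
[11, -12, 19] [235.2 255. ]
[-11, -12, 19] [234.2 220.2]
[[256.41779178 251.96341195]]
```

View pics/w2c.png

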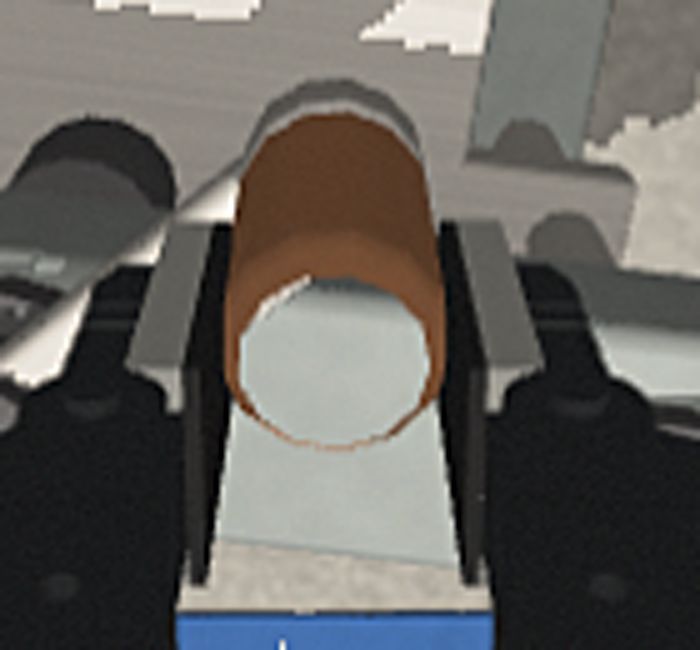

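```bash
cat >> h.py <<'E'
def arc(th0,dth,n,r=70,ramp=None):
    import json
    a=np.radians(th0); out=[]
    for k in range(1,n+1):
        b=a-np.radians(dth*k)
        out.append((round(-r*(np.cos(b)-np.cos(a))/1000,4),round(r*(np.sin(b)-np.sin(a))/1000,4)))
    print(out)
E
python3 -c "
from h import *
arc(128.9,3,20)"
```

```text
[(np.float64(-0.0029), np.float64(0.0022)), (np.float64(-0.0059), np.float64(0.0043)), (np.float64(-0.0091), np.float64(0.0062)), (np.float64(-0.0123), np.float64(0.0079)), (np.float64(-0.0156), np.float64(0.0095)), (np.float64(-0.019), np.float64(0.0109)), (np.float64(-0.0224), np.float64(0.0121)), (np.float64(-0.026), np.float64(0.0132)), (np.float64(-0.0295), np.float64(0.014)), (np.float64(-0.0331), np.float64(0.0147)), (np.float64(-0.0368), np.float64(0.0152)), (np.float64(-0.0404), np.float64(0.0154)), (np.float64(-0.0441), np.float64(0.0155)), (np.float64(-0.0477), np.float64(0.0154)), (np.float64(-0.0514), np.float64(0.0151)), (np.float64(-0.055), np.float64(0.0146)), (np.float64(-0.0586), np.float64(0.014)), (np.float64(-0.0622), np.float64(0.0131)), (np.float64(-0.0657), np.float64(0.0121)), (np.float64(-0.0692), np.float64(0.0108))]
```

Call:
{"op": "servo_tool", "data": {
  "commands": [
    {"x": -0.003, "y": 0.002, "z": 0, "roll": 0, "gripper": 255},
    {"x": -0.006, "y": 0.0045, "z": 0, "roll": 0, "gripper": 255},
    {"x": -0.009, "y": 0.006, "z": 0, "roll": 0, "gripper": 255},
    {"x": -0.0125, "y": 0.008, "z": 0, "roll": 0, "gripper": 255},
    {"x": -0.0155, "y": 0.0095, "z": 0, "roll": 0, "gripper": 255},
    {"x": -0.019, "y": 0.011, "z": 0, "roll": 0, "gripper": 255},
    {"x": -0.0225, "y": 0.012, "z": 0, "roll": 0, "gripper": 255},
    {"x": -0.026, "y": 0.013, "z": 0, "roll": 0, "gripper": 255},
    {"x": -0.0295, "y": 0.014, "z": 0, "roll": 0, "gripper": 255},
    {"x": -0.033, "y": 0.0145, "z": 0, "roll": 0, "gripper": 255},
    {"x": -0.037, "y": 0.015, "z": 0, "roll": 0, "gripper": 255},
    {"x": -0.0405, "y": 0.0155, "z": 0, "roll": 0, "gripper": 255},
    {"x": -0.044, "y": 0.0155, "z": 0, "roll": 0, "gripper": 255},
    {"x": -0.0475, "y": 0.0155, "z": 0, "roll": 0, "gripper": 255},
    {"x": -0.0515, "y": 0.015, "z": 0, "roll": 0, "gripper": 255},
    {"x": -0.055, "y": 0.0145, "z": 0, "roll": 0, "gripper": 255},
    {"x": -0.0585, "y": 0.014, "z": 0, "roll": 0, "gripper": 255},
    {"x": -0.062, "y": 0.013, "z": 0, "roll": 0, "gripper": 255},
    {"x": -0.0655, "y": 0.012, "z": 0, "roll": 0, "gripper": 255},
    {"x": -0.069, "y": 0.011, "z": 0, "roll": 0, "gripper": 255}
  ]
}}

```text
t: 6.12
eef_pos: [595.8, 270.1, 214.7]
tool_rot: [[-1.0, 0.003, -0.001], [0.003, 1.0, 0.002], [0.001, 0.002, -1.0]]
ft_force: [-5.4, 0.8, 7.5]
opening: 23.4
```

```bash
python3 - <<'E'
from h import *
s=monitor.read_state(); print(s['t'],s['eef_pos'],s['ft_force'],s['tool_rot'],s['wrist_torque'])
d=np.array(s['eef_pos'])[:2]-[571.2,204.3]; print(np.hypot(*d),np.degrees(np.arctan2(d[1],d[0])))
snap('wrist','w3.png'); arc(68.9,4,20)
E
```

```text
6.1167 [595.77655849 270.08763162 214.69069398] [-5.38812708  0.84751114  7.45395068] [[-9.99996409e-01  2.56723438e-03 -7.69007002e-04]
 [ 2.56589488e-03  9.99995198e-01  1.73779946e-03]
 [ 7.73464647e-04  1.73582003e-03 -9.99998194e-01]] [ 0.08031625  0.98517015 -0.04338069]
70.2283397338782 69.5156115693182
[(np.float64(-0.0045), np.float64(-0.0019)), (np.float64(-0.0088), np.float64(-0.0041)), (np.float64(-0.013), np.float64(-0.0067)), (np.float64(-0.017), np.float64(-0.0095)), (np.float64(-0.0208), np.float64(-0.0126)), (np.float64(-0.0244), np.float64(-0.0159)), (np.float64(-0.0277), np.float64(-0.0195)), (np.float64(-0.0308), np.float64(-0.0233)), (np.float64(-0.0336), np.float64(-0.0273)), (np.float64(-0.0361), np.float64(-0.0315)), (np.float64(-0.0383), np.float64(-0.0358)), (np.float64(-0.0402), np.float64(-0.0403)), (np.float64(-0.0418), np.float64(-0.045)), (np.float64(-0.043), np.float64(-0.0497)), (np.float64(-0.044), np.float64(-0.0545)), (np.float64(-0.0445), np.float64(-0.0593)), (np.float64(-0.0448), np.float64(-0.0642)), (np.float64(-0.0447), np.float64(-0.0691)), (np.float64(-0.0443), np.float64(-0.074)), (np.float64(-0.0435), np.float64(-0.0788))]
```

View pics/w3.png

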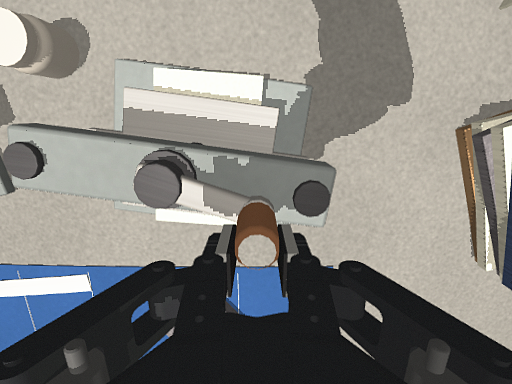

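The knob (257,250) is still between the pads and the crank has turned about 60°. The force is a normal 5 N, so I'll continue.

Call:
{"op": "servo_tool", "data": {
  "commands": [
    {"x": -0.0045, "y": -0.002, "z": 0, "roll": 0, "gripper": 255},
    {"x": -0.009, "y": -0.004, "z": 0, "roll": 0, "gripper": 255},
    {"x": -0.013, "y": -0.0065, "z": 0, "roll": 0, "gripper": 255},
    {"x": -0.017, "y": -0.0095, "z": 0, "roll": 0, "gripper": 255},
    {"x": -0.021, "y": -0.0125, "z": 0, "roll": 0, "gripper": 255},
    {"x": -0.0245, "y": -0.016, "z": 0, "roll": 0, "gripper": 255},
    {"x": -0.0275, "y": -0.0195, "z": 0, "roll": 0, "gripper": 255},
    {"x": -0.031, "y": -0.0235, "z": 0, "roll": 0, "gripper": 255},
    {"x": -0.0335, "y": -0.0275, "z": 0, "roll": 0, "gripper": 255},
    {"x": -0.036, "y": -0.0315, "z": 0, "roll": 0, "gripper": 255},
    {"x": -0.0385, "y": -0.036, "z": 0, "roll": 0, "gripper": 255},
    {"x": -0.04, "y": -0.0405, "z": 0, "roll": 0, "gripper": 255},
    {"x": -0.042, "y": -0.045, "z": 0, "roll": 0, "gripper": 255},
    {"x": -0.043, "y": -0.0495, "z": 0, "roll": 0, "gripper": 255},
    {"x": -0.044, "y": -0.0545, "z": 0, "roll": 0, "gripper": 255},
    {"x": -0.0445, "y": -0.0595, "z": 0, "roll": 0, "gripper": 255},
    {"x": -0.045, "y": -0.064, "z": 0, "roll": 0, "gripper": 255},
    {"x": -0.0445, "y": -0.069, "z": 0, "roll": 0, "gripper": 255},
    {"x": -0.0445, "y": -0.074, "z": 0, "roll": 0, "gripper": 255},
    {"x": -0.0435, "y": -0.079, "z": 0, "roll": 0, "gripper": 255}
  ]
}}

```text
t: 7.83
eef_pos: [641.8, 192.1, 214.8]
tool_rot: [[-1.0, 0.002, 0.005], [0.002, 1.0, 0.004], [-0.005, 0.004, -1.0]]
ft_force: [4.0, 4.5, 3.7]
opening: 22.6
```

```bash
python3 - <<'E'
from h import *
s=monitor.read_state(); print(s['t'],s['eef_pos'],s['ft_force'],s['opening'])
d=np.array(s['eef_pos'])[:2]-[571.2,204.3]; print(np.hypot(*d),np.degrees(np.arctan2(d[1],d[0])))
arc(-11.1,4,20)
E
```

```text
7.8333 [641.80203545 192.10334925 214.77767043] [4.02032701 4.51183985 3.72114411] 22.59128069562324
71.64778921489955 -9.801230629957976
[(np.float64(0.0011), np.float64(-0.0048)), (np.float64(0.0025), np.float64(-0.0094)), (np.float64(0.0043), np.float64(-0.014)), (np.float64(0.0064), np.float64(-0.0184)), (np.float64(0.0088), np.float64(-0.0227)), (np.float64(0.0114), np.float64(-0.0268)), (np.float64(0.0144), np.float64(-0.0307)), (np.float64(0.0176), np.float64(-0.0344)), (np.float64(0.021), np.float64(-0.0378)), (np.float64(0.0247), np.float64(-0.041)), (np.float64(0.0286), np.float64(-0.0439)), (np.float64(0.0327), np.float64(-0.0466)), (np.float64(0.037), np.float64(-0.0489)), (np.float64(0.0415), np.float64(-0.051)), (np.float64(0.046), np.float64(-0.0527)), (np.float64(0.0507), np.float64(-0.0542)), (np.float64(0.0555), np.float64(-0.0553)), (np.float64(0.0603), np.float64(-0.056)), (np.float64(0.0651), np.float64(-0.0564)), (np.float64(0.07), np.float64(-0.0565))]
```

Call:
{"op": "servo_tool", "data": {
  "commands": [
    {"x": 0.001, "y": -0.005, "z": 0, "roll": 0, "gripper": 255},
    {"x": 0.0025, "y": -0.0095, "z": 0, "roll": 0, "gripper": 255},
    {"x": 0.0045, "y": -0.014, "z": 0, "roll": 0, "gripper": 255},
    {"x": 0.0065, "y": -0.0185, "z": 0, "roll": 0, "gripper": 255},
    {"x": 0.009, "y": -0.0225, "z": 0, "roll": 0, "gripper": 255},
    {"x": 0.0115, "y": -0.027, "z": 0, "roll": 0, "gripper": 255},
    {"x": 0.0145, "y": -0.0305, "z": 0, "roll": 0, "gripper": 255},
    {"x": 0.0175, "y": -0.0345, "z": 0, "roll": 0, "gripper": 255},
    {"x": 0.021, "y": -0.038, "z": 0, "roll": 0, "gripper": 255},
    {"x": 0.0245, "y": -0.041, "z": 0, "roll": 0, "gripper": 255},
    {"x": 0.0285, "y": -0.044, "z": 0, "roll": 0, "gripper": 255},
    {"x": 0.0325, "y": -0.0465, "z": 0, "roll": 0, "gripper": 255},
    {"x": 0.037, "y": -0.049, "z": 0, "roll": 0, "gripper": 255},
    {"x": 0.0415, "y": -0.051, "z": 0, "roll": 0, "gripper": 255},
    {"x": 0.046, "y": -0.0525, "z": 0, "roll": 0, "gripper": 255},
    {"x": 0.0505, "y": -0.054, "z": 0, "roll": 0, "gripper": 255},
    {"x": 0.0555, "y": -0.0555, "z": 0, "roll": 0, "gripper": 255},
    {"x": 0.0605, "y": -0.056, "z": 0, "roll": 0, "gripper": 255},
    {"x": 0.065, "y": -0.0565, "z": 0, "roll": 0, "gripper": 255},
    {"x": 0.07, "y": -0.0565, "z": 0, "roll": 0, "gripper": 255}
  ]
}}

```text
t: 9.5
eef_pos: [572.5, 133.9, 214.8]
tool_rot: [[-1.0, 0.004, 0.006], [0.004, 1.0, 0.001], [-0.006, 0.001, -1.0]]
ft_force: [6.1, -0.4, 2.1]
opening: 22.9
```

```bash
python3 - <<'E'
from h import *
s=monitor.read_state(); print(s['t'],s['eef_pos'],s['ft_force'],s['opening'])
d=np.array(s['eef_pos'])[:2]-[571.2,204.3]; print(np.hypot(*d),np.degrees(np.arctan2(d[1],d[0])))
snap('wrist','w4.png'); snap('scene','s4.png')
arc(-91.1,4,14)
E
```

```text
9.5 [572.4860497  133.9404587  214.78449715] [ 6.08282026 -0.39699724  2.06445502] 22.926974771684648
70.37129369138056 -88.95284968312656
[(np.float64(0.0049), np.float64(0.0003)), (np.float64(0.0097), np.float64(0.0009)), (np.float64(0.0145), np.float64(0.0018)), (np.float64(0.0192), np.float64(0.0031)), (np.float64(0.0239), np.float64(0.0047)), (np.float64(0.0284), np.float64(0.0066)), (np.float64(0.0327), np.float64(0.0088)), (np.float64(0.0369), np.float64(0.0113)), (np.float64(0.0409), np.float64(0.0142)), (np.float64(0.0447), np.float64(0.0172)), (np.float64(0.0482), np.float64(0.0206)), (np.float64(0.0516), np.float64(0.0242)), (np.float64(0.0546), np.float64(0.028)), (np.float64(0.0574), np.float64(0.032))]
```

View pics/w4.png

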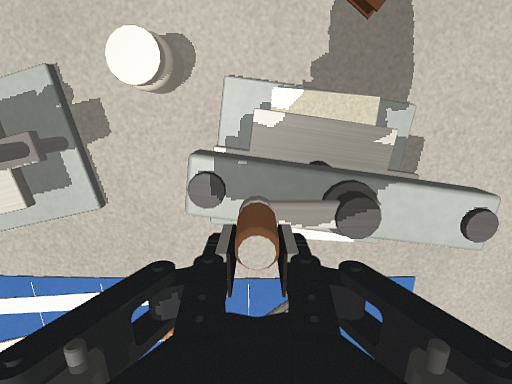

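View pics/s4.png

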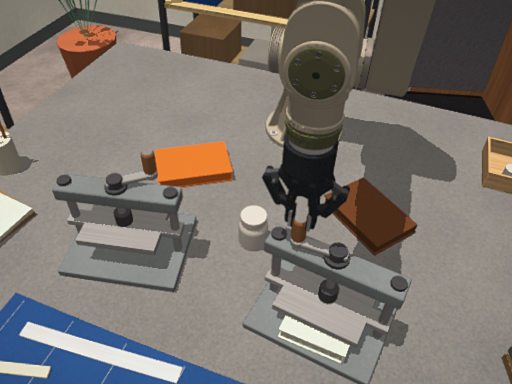

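The knob is still held (wrist 257,250) after about 220°, and the jaw is visibly lower. I'll go 56° more, then use smaller steps.

Call:
{"op": "servo_tool", "data": {
  "commands": [
    {"x": 0.005, "y": 0.0005, "z": 0, "roll": 0, "gripper": 255},
    {"x": 0.0095, "y": 0.001, "z": 0, "roll": 0, "gripper": 255},
    {"x": 0.0145, "y": 0.002, "z": 0, "roll": 0, "gripper": 255},
    {"x": 0.019, "y": 0.003, "z": 0, "roll": 0, "gripper": 255},
    {"x": 0.024, "y": 0.0045, "z": 0, "roll": 0, "gripper": 255},
    {"x": 0.0285, "y": 0.0065, "z": 0, "roll": 0, "gripper": 255},
    {"x": 0.0325, "y": 0.009, "z": 0, "roll": 0, "gripper": 255},
    {"x": 0.037, "y": 0.0115, "z": 0, "roll": 0, "gripper": 255},
    {"x": 0.041, "y": 0.014, "z": 0, "roll": 0, "gripper": 255},
    {"x": 0.0445, "y": 0.017, "z": 0, "roll": 0, "gripper": 255},
    {"x": 0.048, "y": 0.0205, "z": 0, "roll": 0, "gripper": 255},
    {"x": 0.0515, "y": 0.024, "z": 0, "roll": 0, "gripper": 255},
    {"x": 0.0545, "y": 0.028, "z": 0, "roll": 0, "gripper": 255},
    {"x": 0.0575, "y": 0.032, "z": 0, "roll": 0, "gripper": 255}
  ]
}}

```text
t: 10.77
eef_pos: [517.1, 161.6, 214.8]
tool_rot: [[-1.0, 0.007, 0.01], [0.006, 1.0, -0.01], [-0.01, -0.01, -1.0]]
ft_force: [17.3, -22.9, -2.0]
opening: 22.7
```

```bash
python3 - <<'E'
from h import *
s=monitor.read_state(); print(s['t'],s['eef_pos'],s['ft_force'],s['opening'])
d=np.array(s['eef_pos'])[:2]-[571.2,204.3]; print(np.hypot(*d),np.degrees(np.arctan2(d[1],d[0])))
im=snap('scene','s5.png'); cv2.imwrite('pics/s5c.png',cv2.resize(im[200:384,230:430],None,fx=3.2,fy=3.2,interpolation=cv2.INTER_CUBIC))
arc(-147.1,3,14)
E
```

```text
10.7667 [517.13360752 161.59689152 214.79058532] [ 17.29496084 -22.85028736  -1.98987966] 22.733180680210012
68.89651856359839 -141.69736035425527
[(np.float64(0.0019), np.float64(0.0031)), (np.float64(0.0037), np.float64(0.0064)), (np.float64(0.0052), np.float64(0.0097)), (np.float64(0.0066), np.float64(0.0131)), (np.float64(0.0078), np.float64(0.0165)), (np.float64(0.0089), np.float64(0.02)), (np.float64(0.0097), np.float64(0.0236)), (np.float64(0.0104), np.float64(0.0272)), (np.float64(0.0109), np.float64(0.0308)), (np.float64(0.0111), np.float64(0.0345)), (np.float64(0.0112), np.float64(0.0381)), (np.float64(0.0111), np.float64(0.0418)), (np.float64(0.0108), np.float64(0.0455)), (np.float64(0.0103), np.float64(0.0491))]
```

View pics/s5c.png

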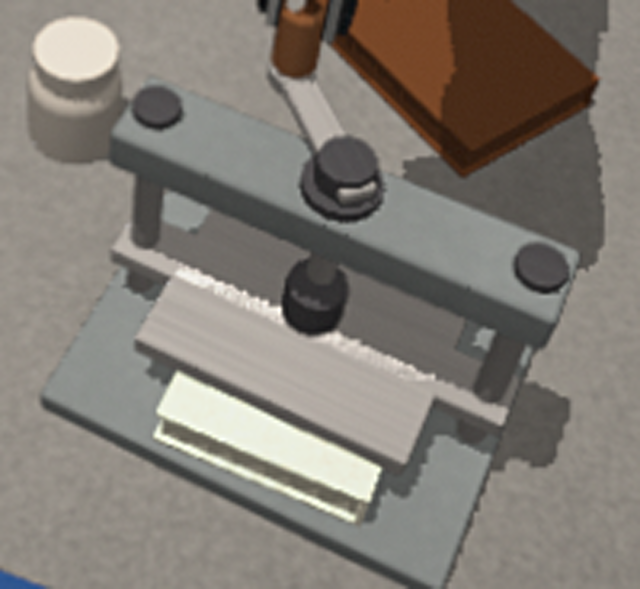

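The resistance is purely tangential, about 28 N, and the knob lags its command by about 5°, so the jaw appears to be on the book. I'll hold for a few rows to see the steady force.

Call:
{"op": "servo_tool", "data": {
  "commands": [
    {"x": 0, "y": 0, "z": 0, "roll": 0, "gripper": 255},
    {"x": 0, "y": 0, "z": 0, "roll": 0, "gripper": 255},
    {"x": 0, "y": 0, "z": 0, "roll": 0, "gripper": 255},
    {"x": 0, "y": 0, "z": 0, "roll": 0, "gripper": 255},
    {"x": 0, "y": 0, "z": 0, "roll": 0, "gripper": 255},
    {"x": 0, "y": 0, "z": 0, "roll": 0, "gripper": 255}
  ]
}}

```text
t: 11.32
eef_pos: [517.4, 161.3, 214.8]
tool_rot: [[-1.0, 0.008, 0.009], [0.007, 1.0, -0.009], [-0.009, -0.009, -1.0]]
ft_force: [11.5, -16.3, 1.2]
opening: 23.1
```

```bash
python3 - <<'E'
from h import *
s=monitor.read_state(); print(s['t'],s['eef_pos'],s['ft_force'],s['opening'])
d=np.array(s['eef_pos'])[:2]-[571.2,204.3]; print(np.hypot(*d),np.degrees(np.arctan2(d[1],d[0])))
im=snap('wrist','w6.png')
im=snap('top','t6.png'); cv2.imwrite('pics/t6c.png',cv2.resize(im[80:200,80:240],None,fx=5,fy=5,interpolation=cv2.INTER_CUBIC))
E
```

```text
11.3167 [517.37444563 161.25278898 214.77409367] [ 11.47015953 -16.31347151   1.17191822] 23.12135040633711
68.92207686662917 -141.34878155296528
```

View pics/w6.png

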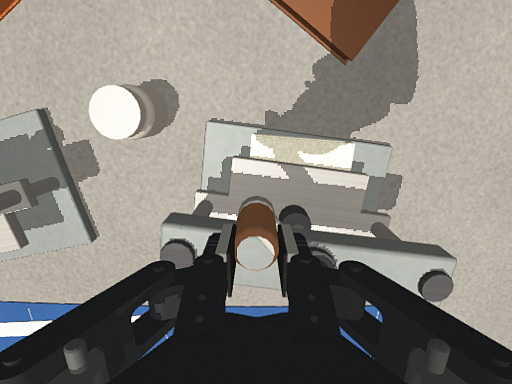

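View pics/t6c.png

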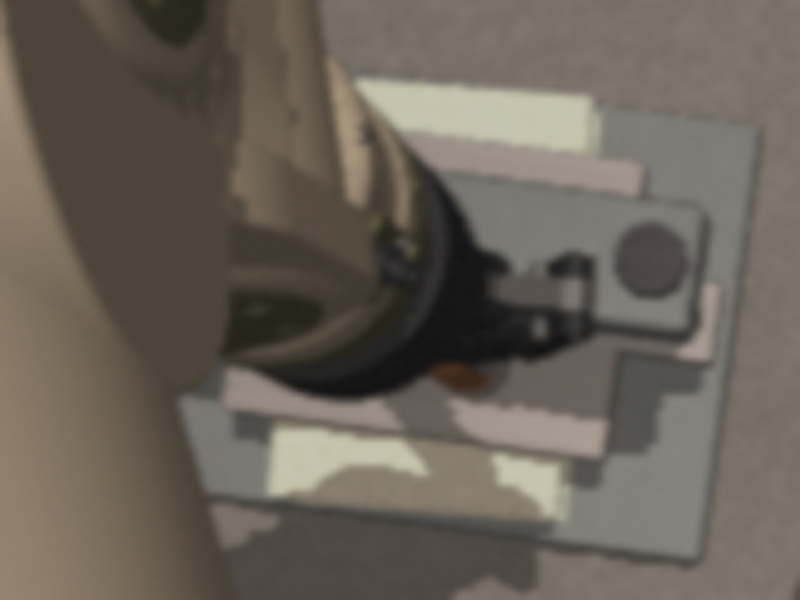

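Call:
{"op": "servo_tool", "data": {
  "commands": [
    {"x": 0.001, "y": 0.001, "z": 0, "roll": 0, "gripper": 255},
    {"x": 0.001, "y": 0.002, "z": 0, "roll": 0, "gripper": 255},
    {"x": 0.001, "y": 0.002, "z": 0, "roll": 0, "gripper": 255},
    {"x": 0.001, "y": 0.002, "z": 0, "roll": 0, "gripper": 255},
    {"x": 0.001, "y": 0.002, "z": 0, "roll": 0, "gripper": 255}
  ]
}}

```text
t: 11.83
eef_pos: [517.3, 161.4, 214.8]
tool_rot: [[-1.0, 0.009, 0.011], [0.009, 1.0, -0.013], [-0.011, -0.013, -1.0]]
ft_force: [14.2, -21.8, 0.5]
opening: 23.2
```

Call:
{"op": "servo_tool", "data": {
  "commands": [
    {"x": -0.002, "y": -0.0025, "z": 0, "roll": 0, "gripper": 255},
    {"x": -0.004, "y": -0.005, "z": 0, "roll": 0, "gripper": 255},
    {"x": -0.0045, "y": -0.005, "z": 0, "roll": 0, "gripper": 255},
    {"x": -0.0045, "y": -0.005, "z": 0, "roll": 0, "gripper": 255},
    {"x": -0.0045, "y": -0.005, "z": 0, "roll": 0, "gripper": 255}
  ]
}}

```text
t: 12.25
eef_pos: [518.5, 159.9, 214.8]
tool_rot: [[-1.0, 0.006, 0.005], [0.006, 1.0, -0.006], [-0.005, -0.006, -1.0]]
ft_force: [6.2, -11.1, 6.0]
opening: 23.2
```

Call:
{"op": "servo_tool", "data": {
  "commands": [
    {"x": -0.001, "y": -0.002, "z": 0, "roll": 0, "gripper": 255},
    {"x": -0.001, "y": -0.002, "z": 0, "roll": 0, "gripper": 255},
    {"x": -0.001, "y": -0.002, "z": 0, "roll": 0, "gripper": 255}
  ]
}}

```text
t: 12.5
eef_pos: [518.7, 159.5, 214.7]
tool_rot: [[-1.0, 0.005, 0.004], [0.005, 1.0, -0.002], [-0.004, -0.002, -1.0]]
ft_force: [3.9, -4.8, 6.0]
opening: 23.3
```

Only about 6 N remains on the fingers, still in the tightening direction. I'll open the gripper and lift away.

Call:
{"op": "servo_tool", "data": {
  "commands": [
    {"x": 0, "y": 0, "z": 0, "roll": 0, "gripper": 0},
    {"x": 0, "y": 0, "z": 0, "roll": 0, "gripper": 0},
    {"x": 0, "y": 0, "z": 0, "roll": 0, "gripper": 0},
    {"x": 0, "y": 0, "z": 0, "roll": 0, "gripper": 0},
    {"x": 0, "y": 0, "z": 0, "roll": 0, "gripper": 0},
    {"x": 0, "y": 0, "z": 0, "roll": 0, "gripper": 0},
    {"x": 0, "y": 0, "z": 0, "roll": 0, "gripper": 0},
    {"x": 0, "y": 0, "z": 0, "roll": 0, "gripper": 0}
  ]
}}

```text
t: 13.17
eef_pos: [516.7, 160.9, 213.5]
tool_rot: [[-1.0, 0.004, -0.0], [0.004, 1.0, -0.0], [0.0, -0.0, -1.0]]
ft_force: [0.2, -0.3, -0.0]
opening: 85.5
```

Call:
{"op": "servo_tool", "data": {
  "commands": [
    {"x": 0, "y": 0, "z": -0.02, "roll": 0, "gripper": 0},
    {"x": 0, "y": 0, "z": -0.04, "roll": 0, "gripper": 0},
    {"x": 0, "y": 0, "z": -0.065, "roll": 0, "gripper": 0},
    {"x": 0, "y": 0, "z": -0.09, "roll": 0, "gripper": 0},
    {"x": 0, "y": 0, "z": -0.115, "roll": 0, "gripper": 0},
    {"x": 0.02, "y": -0.02, "z": -0.12, "roll": 0, "gripper": 0},
    {"x": 0.05, "y": -0.05, "z": -0.12, "roll": 0, "gripper": 0},
    {"x": 0.08, "y": -0.08, "z": -0.12, "roll": 0, "gripper": 0},
    {"x": 0.11, "y": -0.11, "z": -0.12, "roll": 0, "gripper": 0},
    {"x": 0.12, "y": -0.14, "z": -0.12, "roll": 0, "gripper": 0},
    {"x": 0.12, "y": -0.17, "z": -0.12, "roll": 0, "gripper": 0},
    {"x": 0.12, "y": -0.18, "z": -0.12, "roll": 0, "gripper": 0},
    {"x": 0.12, "y": -0.18, "z": -0.12, "roll": 0, "gripper": 0},
    {"x": 0.12, "y": -0.18, "z": -0.12, "roll": 0, "gripper": 0}
  ]
}}

```text
t: 14.33
eef_pos: [396.0, -19.0, 333.7]
tool_rot: [[-1.0, 0.006, 0.0], [0.006, 1.0, 0.0], [-0.0, 0.0, -1.0]]
ft_force: [-0.4, 0.6, 0.9]
opening: 85.1
```

```bash
python3 - <<'E'
from h import *
s=monitor.read_state(); print(s['t'],s['eef_pos'],s['ft_force'])
im=snap('top','t7.png'); 
im2=snap('scene','s7.png'); cv2.imwrite('pics/s7c.png',cv2.resize(im2[200:384,230:430],None,fx=3.2,fy=3.2,interpolation=cv2.INTER_CUBIC))
for z,th in((252,-141.4),(202,-141.4)):
  P=[(571.5+70*np.cos(np.radians(th)),204+70*np.sin(np.radians(th)),z)]; print(proj('top',P),(proj('scene',P)+.5-[230,200])*3.2-.5)
E
```

```text
14.3333 [396.01738994 -18.99761753 333.74490983] [-0.41979822  0.62187985  0.94470539]
[[168.10883434 147.30343794]] [[302.69239867   2.93365454]]
[[173.91472643 152.01483072]] [[290.89000783  67.36453369]]
```

View pics/t7.png

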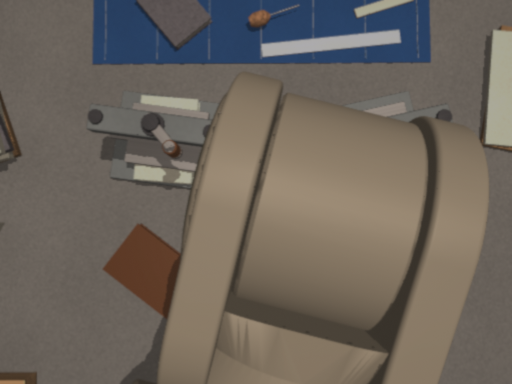

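View pics/s7c.png

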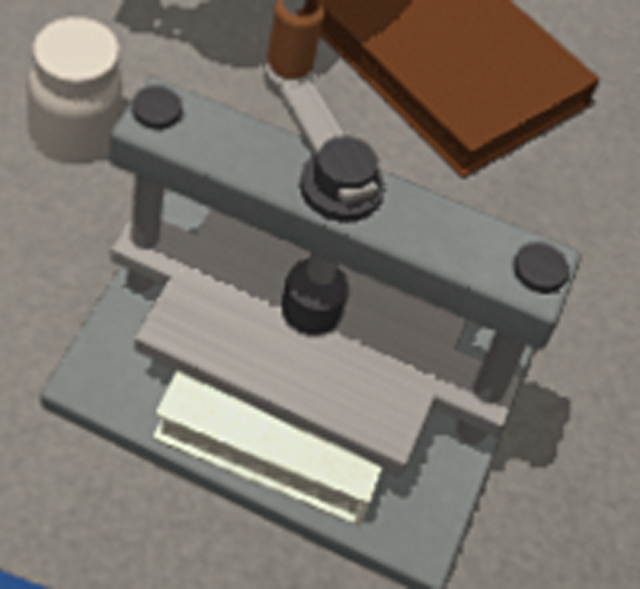

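```bash
python3 - <<'E'
from h import *
a=-np.radians(7.92);ax=np.array([571.5,204]);R=np.array([[np.cos(a),-np.sin(a)],[np.sin(a),np.cos(a)]])
q=lambda x,y,z:((proj('scene',[list(ax+R@np.array([x,y]))+[z]])[0]+.5-[230,200])*6-.5-[0,0])
im=cv2.imread('pics/s7.png'); c=cv2.resize(im[275:375,260:390],None,fx=6,fy=6,interpolation=cv2.INTER_CUBIC)
for z in (48,53):
  for x,y,zz in [(65,-82.5,z),(65,82.5,z),(65,-82.5,z+16),(65,82.5,z+16)]:
    p=(proj('scene',[list(ax+R@np.array([x,y]))+[zz]])[0]+.5-[260,275])*6-.5; print(z,x,y,zz,p.round())
for x,y,z in [(92.5,-62.5,48),(92.5,62.5,48),(92.5,-62.5,18),(92.5,62.5,18),(100,-125,18),(100,125,18)]:
    print(x,y,z,((proj('scene',[list(ax+R@np.array([x,y]))+[z]])[0]+.5-[260,275])*6-.5).round())
cv2.imwrite('pics/s7d.png',c)
E
```

```text
48 65 -82.5 48 [ 67. 211.]
48 65 82.5 48 [571. 449.]
48 65 -82.5 64 [ 69. 184.]
48 65 82.5 64 [581. 423.]
53 65 -82.5 53 [ 67. 203.]
53 65 82.5 53 [574. 441.]
53 65 -82.5 69 [ 70. 175.]
53 65 82.5 69 [584. 415.]
92.5 -62.5 48 [ 84. 309.]
92.5 62.5 48 [472. 496.]
92.5 -62.5 18 [ 79. 359.]
92.5 62.5 18 [457. 543.]
100 -125 18 [-110.  290.]
100 125 18 [648. 661.]
```

View pics/s7d.png

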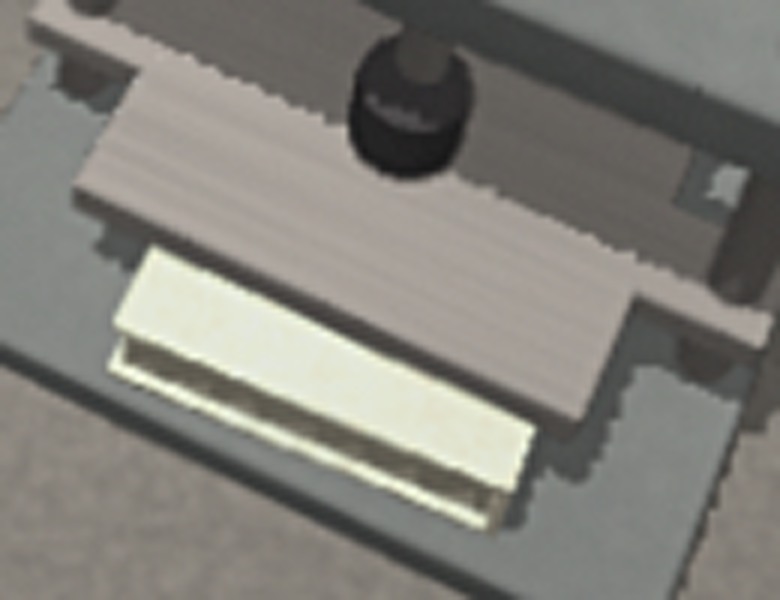

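The jaw's top front corners, at (75,188) and (580,423), match the prediction for the jaw resting on the book, (69,184) and (581,423). The book hasn't moved and the gripper is clear, so I'm handing in.

```bash
python3 -c "
from h import *
robot.job_done()"
```

```text
the job is handed in; nothing more can be done
```

I turned the crank of the press holding the cream book about 270° clockwise, until its jaw came down and gripped the book. I then let go, moved clear and handed the job in at about 14.5 s.

- **Tightness:** The crank came to a hard stop with up to about 28 N along the knob's path. It held there at 20–26 N without turning further, well above the 12 N needed.
- **Jaw and book:** In the last picture the jaw's top front corners match the position for lying on the book to within about 1 px, with no gap visible. The book lies where it did before.
- **Crank after release:** The knob stayed at its stopped position, and the gripper is open with no force on it.
- **Empty press:** The arm never went near its crank. It showed no change in the scene picture taken during cranking, but I did not crop in on it again at the end.

Two readings disagreed:
- **Jaw gap:** My first estimate was about 25 mm above the book, but the crank stopped after about 22.5 mm. The final jaw check supports the shorter figure.
- **Gripper opening:** It read about 23 mm on the 26 mm knob, though the pictures showed the knob well between the pads.

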